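# Shut the printed parts box and push its two clasps home

### The job

The printed parts box on the cutting mat has been left open. Without picking anything up, push the lid over with your fingertips until it lies fully shut on the box, and then push both orange clasps down against the front of the box until they are fully home. Keep the box standing where it is, and leave the other things on the mat alone.

Things in the scene. Friction and masses are not known exactly. Their poses are not given: they have to be found in the camera images.
- parts_box: dark red 3D-printed parts box, a loose open tray 90 (x) by 140 (y) by 50 mm high, walls 4 mm, 0.6 to 0.9 kg with its contents and lid. Origin: centre of its underside. Box axes: x from the clasp side (front, -x) to the hinge side (+x), y to the left along the hinge, z up; the front turns up to 35 degrees away from the robot
- hinge_mid (a point): middle of the lid's hinge axis (along the box's y), 49 mm behind (+x) and 52 mm above the box's origin
- lid_edge (a point): middle of the top edge of the lid's free (front) side. It lies 98 mm from the hinge axis along the lid and 12 mm out from it (on the lid's outer face). The lid is a plate 94 by 144 mm, 14 mm thick at its rim, its flat outer face 12 mm off the hinge axis. Shut, its top lies 64 mm above the box's underside
- lid (a joint): hinge angle of the lid, rad: 0 fully shut (also its stop), about 1.57 standing upright, 2.2 most open (leaning back over the hinge). Starts at 1.75 to 2.05. Stiff hinge: it stays wherever it is left, about 0.11 N m to move, and does not spring back
- clasp_left (a joint): angle of the left (+y) orange clasp about its pin on the lid's front, relative to the lid, rad: 0 home (parallel to the box's front, hook under the ledge; also its stop), 1.57 sticking straight out in line with the lid. Starts at 1.3 to 1.9. Stiff pin: stays where it is left, about 0.02 N m to move; it has no spring
- clasp_right (a joint): the same for the right (-y) clasp
- clasp_left_pin (a point): middle of the left clasp's pin (along the box's y). It is carried by the lid, 102 mm from the hinge axis along the lid and 4 mm out; with the lid shut it lies 53 mm in front of (-x), 42 mm left of (+y) and 56 mm above the box's origin. The clasp is a flat orange bar 24 mm wide, 5 mm thick (2.5 mm either side of the pin), reaching 36 mm from the pin
- clasp_left_tip (a point): free end of the left clasp, 36 mm from the pin; with the lid shut and the clasp home it points down, 20 mm above the box's underside
- clasp_right_pin (a point): middle of the right clasp's pin, the mirror image of the left one at -42 mm in box y
- clasp_right_tip (a point): free end of the right clasp, 36 mm from its pin
- glue_stick: bystander: white and blue glue stick standing upright, 31 mm diameter, 88 mm high; origin at the centre of its underside
- printed_pot: bystander: small purple printed pot standing upright, 60 mm diameter at the rim, 60 mm high; origin at the centre of its underside
- screwdriver: bystander: black-handled screwdriver lying along its x axis beside the box, under 35 mm high; origin under its middle
- scraper: bystander: yellow-handled scraper, 170 mm long, lying along its x axis beside the box, under 35 mm high; origin under its middle
- cutting_mat: grey cutting mat on the bench, fixed, 620 by 880 mm, 3 mm thick; everything stands on it, 3 mm above the bench; origin at the centre of its underside

How it is judged:
By the outcome, as a careful person would: the job done as asked, in the order asked, and still so for the second after the job is handed in, with the robot touching nothing.
It also fails if it takes over 58 s, if anything falls off the work surface, if the arm or the gripper's body presses on something with over 40 N, if the wrist force passes 120 N, or if a joint passes its speed limit or range.

### The arm

A 6-joint arm with a two-finger parallel gripper is mounted at the origin on the work surface. World frame = base frame: x ahead of the robot, y to its left, z up, the work surface at z = 0. Lengths are in m, angles in degrees, forces in N, time in s.
With the tool pointing down it reaches from about 0.3 to 0.775 m from the base axis. Payload 14.6 kg.
Tool frame: the origin (TCP) lies at the very end of the fingers, on their centre line; the grasp point (between the pads) lies 19 mm behind it; z points along the fingers, x is the direction in which the jaws open and shut, and the axes are right-handed (so a half turn about z gives the same grasp; the last joint's range is limited). The gripper opens to 85 mm and grips with 20 to 120 N. Pads are 22 mm wide; open, the fingers measure 114 mm over their backs; the gripper's body (76 mm by 85 mm) begins 54 mm behind the grasp point. The pads swing forward as they close: fully open they stand 13 mm farther back than shut.
Start: joints at [-71.138, 17.183, 87.147, -0, 75.671, -3.816], TCP at [0.212, -0.507, 0.231] pointing down, gripper open.
Joint ranges: [-173.82, 173.82], [-45.26, 126.66], [13.44, 144.39], [-59.66, 239.66], [0, 175.72], [-146.38, 146.38]. Speed limits (degrees/s): [127.2, 127.2, 147.25, 180, 180, 180].

### API

Orientations are given as [roll, pitch, yaw] about the fixed x, y, z axes, in that order (R = Rz(yaw) Ry(pitch) Rx(roll)).
In Python, from bench import robot, eyes, hand_in gives the robot as it stands.
- The arm moves only by the tool move_arm, never from a script. Its argument "deltas" is a list of rows, each a list of 7 numbers: the shift along the tool's x, y, z in cm, then the turn, a rotation vector about the tool's x, y, z in degrees, then the finger opening in cm, from 0 to 8.54. A call has 1 to 5 rows; each row is the pose to reach, as a shift and turn from the pose measured when the call began, along the tool's axes at that moment; what a row does not reach only later rows make up. A row lasts 1/12 s, in which the tool goes at most 41.7 mm and 7.16 degrees, less where a joint would pass 70% of its speed; a pose out of reach is approached as far as the arm can. A call with a gripper value outside its range is refused whole. The fingers move at their own pace and stop on an object; the grip force is fixed at half the most. Time passes only in rows, so rows that repeat a pose let the fingers close. It gives the time, the measured TCP pose, the force and the opening at its end, in the units of the state.
- robot.read_state(): the state, without advancing time (a new reading comes with each control period).
- eyes.grab_frame(name): name is "scene" or "side" or "wrist"; returns (picture, depth): 420x560x3 uint8, red, green, blue; 420x560 float32, m along the optical axis (not along the pixel's ray), 0 where there is no reading.
- eyes.camera_params(name): a dict with "intrinsics" (3x3 intrinsics, pixels), "D" ([k1, k2, p1, p2, k3] as OpenCV has them; the pictures are not rectified), "world_to_cam" (4x4, takes a point from world to camera coordinates). Camera axes: x right, y down, z forward; pixel columns grow to the right and rows downward; lengths in m; the calibration is good to about 2 mm. A picture is of the moment at which its call begins: read the wrist's pose just before it. camera_params takes no time and is no camera call; for the wrist camera it gives the pose at the moment of the call.
- hand_in(): hands the job in, once; it reports no verdict.
The state is a dict: "time_s": time; "joint_positions": joint angles; "joint_velocities": joint speeds; "effort": joint torques, N m; "position": TCP position; "eef_rot": TCP orientation; "force": force on the tool from outside, world axes, zero at the start; "wrist_torque": the same for the moment, N m; "width": opening from 0.0 (shut) to 1.0 (fully open).
Only numpy, scipy, OpenCV 4.12 (cv2) and the standard library are available. Lean on these libraries where they do the work, as an engineer would, in place of code of your own. Each camera call takes 0.05 s, during which the arm holds its last target.

## Working session

There is one attempt and no reset: what is moved stays moved. The work goes in short steps, Python scripts to look and compute and a tool call to move; the robot and the scene stay as the last step left them, time stands still between calls to the robot, and variables do not carry over. Pictures are saved under pics/ and viewed, and the job is handed in when it is done.

Besides the shell and the picture viewer there is one more tool, called after "Request:" by a JSON object that holds its "api" and its "payload". move_arm: Moves the arm, as the interface text tells. Its arguments: {"type":"object","properties":{"deltas":{"type":"array","items":{"type":"array","items":{"type":"number"}}}},"required":["deltas"]}

```bash
mkdir -p pics; ls; cat > h.py <<'E'
import numpy as np, cv2
from bench import robot, eyes
from scipy.spatial.transform import Rotation as R
def grab(n,tag):
    p=eyes.camera_params(n); im,d=eyes.grab_frame(n)
    cv2.imwrite(f'pics/{tag}.png',cv2.cvtColor(im,cv2.COLOR_RGB2BGR)); np.savez(f'pics/{tag}.npz',im=im,d=d,K=p['intrinsics'],D=p['D'],T=p['world_to_cam'])
def load(tag): return np.load(f'pics/{tag}.npz')
def px2w(f,u,v,d=None):
    K,D,T=np.array(f['K']),np.array(f['D']),np.array(f['T'])
    if d is None: d=f['d'][int(round(v)),int(round(u))]
    n=cv2.undistortPoints(np.array([[[u,v]]],float),K,D)[0,0]
    return (np.linalg.inv(T)@np.array([n[0]*d,n[1]*d,d,1]))[:3]
def cloud(f):
    K,D,T=np.array(f['K']),np.array(f['D']),np.array(f['T']);d=f['d']
    v,u=np.mgrid[:d.shape[0],:d.shape[1]]
    n=cv2.undistortPoints(np.stack([u,v],-1).reshape(-1,1,2).astype(float),K,D).reshape(*d.shape,2)
    P=np.stack([n[...,0]*d,n[...,1]*d,d,np.ones_like(d)],-1)
    return (P@np.linalg.inv(T).T)[...,:3]
def w2px(f,P):
    T=np.array(f['T']);rv=cv2.Rodrigues(T[:3,:3])[0]
    return cv2.projectPoints(np.array(P,float).reshape(-1,1,3),rv,T[:3,3],np.array(f['K']),np.array(f['D']))[0].reshape(-1,2)
def crop(tag,u0,u1,v0,v1,s,out):
    im=cv2.imread(f'pics/{tag}.png')[v0:v1,u0:u1]
    cv2.imwrite(f'pics/{out}.png',cv2.resize(im,None,fx=s,fy=s,interpolation=cv2.INTER_CUBIC))
E
python3 - <<'E'
from h import *
s=robot.read_state(); print(s)
grab('scene','s0'); grab('side','d0')
E
```

```text
pics
{'time_s': 0.0, 'joint_positions': array([-7.11401240e+01,  1.72147096e+01,  8.71814159e+01, -1.68577291e-04,
        7.56702145e+01, -3.81691734e+00]), 'joint_velocities': array([ 0.06940998, -0.05831806,  0.05343422, -0.00121179, -0.04370066,
        0.13255215]), 'effort': array([ 4.93532953e-04, -5.43501985e+01, -3.61790228e+01, -1.96816848e-05,
        4.08090418e-03, -4.28997407e-05]), 'position': array([ 0.21195245, -0.50725878,  0.23072188]), 'eef_rot': array([-1.79995747e+02,  6.62037580e-02, -6.73231624e+01]), 'force': array([ 0.43213641,  0.14889411, -0.45397493]), 'wrist_torque': array([-0.07411219,  0.03554148, -0.09258932]), 'width': 0.9970093571631212}
```

View pics/s0.png

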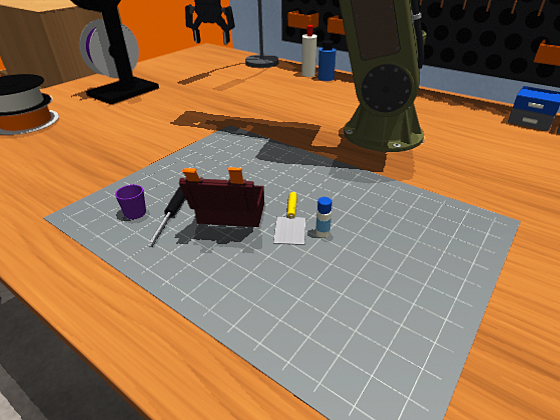

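View pics/d0.png

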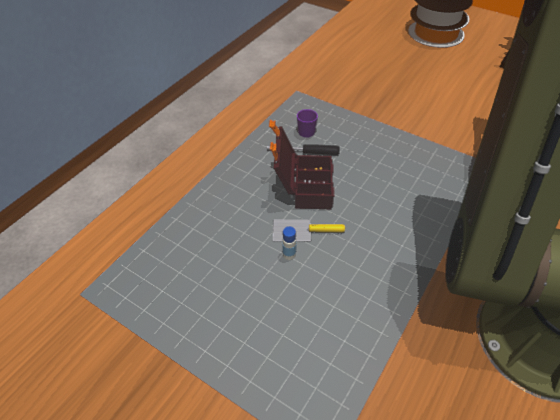

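The scene view shows the lid's back at about (228,203) with clasps at (190,174) and (236,174). The side view shows the open box at about (310,180), the lid leaning back at (287,160), and the clasps at (275,128) and (272,148). Next I'll measure the pose.

```bash
python3 - <<'E'
from h import *
crop('d0',250,360,90,260,4.5,'d0c'); crop('s0',110,350,150,260,3.3,'s0c')
for t in('d0','s0'):
    f=load(t);C=cloud(f);im=f['im'].astype(int)
    red=(im[...,0]>im[...,1]*1.8)&(im[...,0]<120)&(im[...,2]<60)&(f['d']>0)
    v,u=np.where(red); ok=((u>180)&(u<270)&(v>165)&(v<240)) if t=='s0' else ((u>265)&(u<345)&(v>120)&(v<215))
    P=C[v[ok],u[ok]]; print(t,len(P),P.min(0),P.max(0))
    or_=(im[...,0]>180)&(im[...,1]<140)&(im[...,1]>50)&(im[...,2]<60)
    v,u=np.where(or_&(f['d']>0)); ok=((u>180)&(u<250)&(v>160)&(v<190)) if t=='s0' else ((u>262)&(u<285)&(v>115)&(v<160))
    for a,b in zip(u[ok],v[ok]): print((a,b),C[b,a].round(3),end=' ')
    print()
    print('cam',np.linalg.inv(f['T'])[:3,3])
f=load('d0')
for u,v in((305,180),(420,150),(300,300)): print(px2w(f,u,v))
E
```

```text
d0 15 [ 0.53094109 -0.14929493  0.05252851] [ 0.6977449  -0.00538686  0.17652786]
(np.int64(270), np.int64(120)) [ 0.718 -0.09   0.179] (np.int64(270), np.int64(121)) [ 0.714 -0.085  0.181] (np.int64(271), np.int64(121)) [ 0.713 -0.087  0.18 ] (np.int64(272), np.int64(121)) [ 0.712 -0.09   0.178] (np.int64(274), np.int64(121)) [ 0.708 -0.093  0.179] (np.int64(270), np.int64(122)) [ 0.713 -0.083  0.18 ] (np.int64(271), np.int64(122)) [ 0.712 -0.086  0.178] (np.int64(272), np.int64(122)) [ 0.709 -0.086  0.18 ] (np.int64(273), np.int64(122)) [ 0.711 -0.093  0.175] (np.int64(274), np.int64(122)) [ 0.707 -0.092  0.177] (np.int64(270), np.int64(123)) [ 0.709 -0.077  0.183] (np.int64(271), np.int64(123)) [ 0.709 -0.081  0.181] (np.int64(272), np.int64(123)) [ 0.707 -0.083  0.18 ] (np.int64(273), np.int64(123)) [ 0.708 -0.088  0.176] (np.int64(274), np.int64(123)) [ 0.704 -0.087  0.178] (np.int64(270), np.int64(124)) [ 0.708 -0.075  0.182] (np.int64(271), np.int64(124)) [ 0.707 -0.078  0.18 ] (np.int64(272), np.int64(124)) [ 0.706 -0.082  0.178] (np.int64(273), np.int64(124)) [ 0.705 -0.084 
[... 4979 characters left out ...]
4  0.178] (np.int64(188), np.int64(171)) [ 0.711 -0.083  0.178] (np.int64(189), np.int64(171)) [ 0.71  -0.082  0.178] (np.int64(190), np.int64(171)) [ 0.709 -0.08   0.178] (np.int64(191), np.int64(171)) [ 0.709 -0.077  0.179] (np.int64(192), np.int64(171)) [ 0.708 -0.075  0.179] (np.int64(193), np.int64(171)) [ 0.707 -0.074  0.18 ] (np.int64(194), np.int64(171)) [ 0.706 -0.072  0.179] (np.int64(191), np.int64(172)) [ 0.709 -0.077  0.177] (np.int64(192), np.int64(172)) [ 0.708 -0.075  0.177] (np.int64(193), np.int64(172)) [ 0.706 -0.075  0.177] 
cam [1.09945919 0.42274119 0.54494164]
[ 0.62314421 -0.10247581  0.01722332]
[ 0.42313262 -0.38474753  0.00312396]
[0.45309025 0.1946703  0.00418143]
```

View pics/d0c.png

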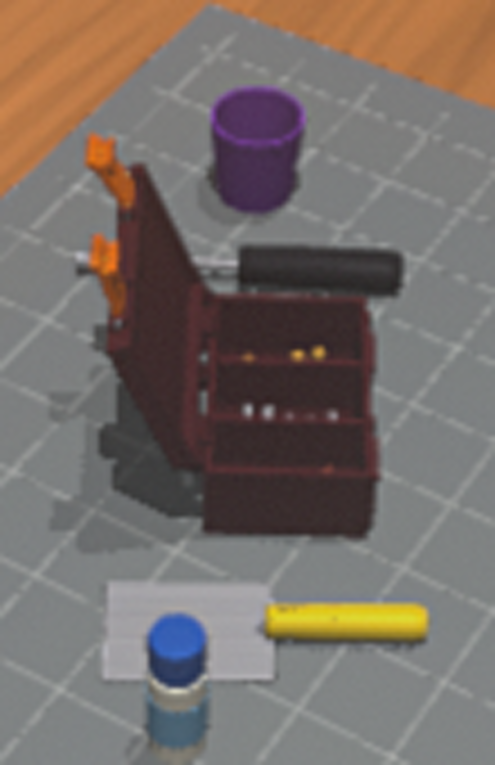

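View pics/s0c.png

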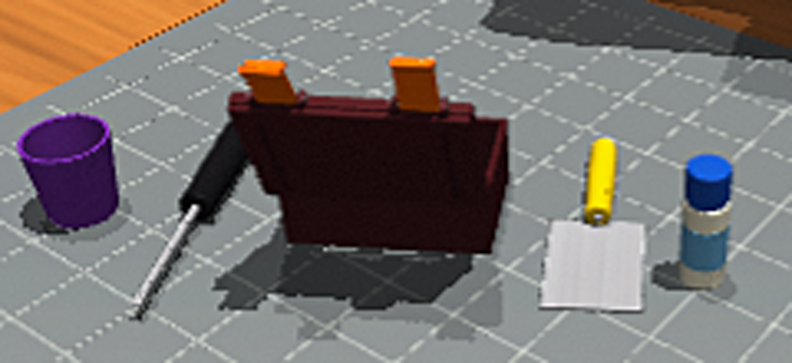

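```bash
cat > model.py <<'E'
from h import *
from scipy.optimize import least_squares
def sdbox(P,c,h):
    q=np.abs(P-c)-h
    return np.linalg.norm(np.maximum(q,0),axis=1)+np.minimum(q.max(1),0)
def tolocal(P,x,y,yaw):
    c,s=np.cos(yaw),np.sin(yaw); d=P-np.array([x,y,0.003])
    return np.stack([c*d[:,0]+s*d[:,1],-s*d[:,0]+c*d[:,1],d[:,2]],1)
def toworld(L,x,y,yaw):
    L=np.atleast_2d(L);c,s=np.cos(yaw),np.sin(yaw)
    return np.stack([x+c*L[:,0]-s*L[:,1],y+s*L[:,0]+c*L[:,1],L[:,2]+0.003],1)
def tolid(L,th):
    d=L-np.array([.049,0,.052]); 
    return np.stack([-np.cos(th)*d[:,0]+np.sin(th)*d[:,2],L[:,1],np.sin(th)*d[:,0]+np.cos(th)*d[:,2]],1)
def lidpt(a,y,o,th): return np.array([.049-np.cos(th)*a+np.sin(th)*o,y,.052+np.sin(th)*a+np.cos(th)*o])
def clasp(th,y,ang,r=.036):
    return lidpt(.102+r*np.sin(ang),y,.004-r*np.cos(ang),th)
def sd(P,p):
    L=tolocal(P,*p[:3]); M=tolid(L,p[3])
    parts=[sdbox(L,[0,s*.068,.025],[.045,.002,.025]) for s in(1,-1)]+[sdbox(L,[s*.043,0,.025],[.002,.07,.025]) for s in(1,-1)]
    parts+=[sdbox(M,[.051,0,.010],[.047,.072,.002])]+[sdbox(M,[.051,s*.070,.005],[.047,.002,.007]) for s in (1,-1)]+[sdbox(M,[s,0,.005],[.002,.072,.007]) for s in (.096,.006)]
    return np.min(np.abs(parts),axis=0)
E
python3 - <<'E'
from model import *
Ps=[]
for t,(u0,u1,v0,v1) in(('d0',(268,338,120,212)),('s0',(178,268,165,235))):
    f=load(t);C=cloud(f);im=f['im'].astype(int)
    m=(im[...,0]>im[...,1]*1.35)&(im[...,0]<130)&(im[...,1]<60)&(f['d']>0)
    w=np.zeros_like(m);w[v0:v1,u0:u1]=1
    P=C[m&w];P=P[(P[:,2]>.012)&(P[:,0]>.5)&(P[:,2]<.17)];print(t,len(P));Ps.append(P)
def fit(P,x0):
    best=None
    for th in (1.75,1.9,2.05):
        r=least_squares(lambda p:sd(P,p),x0+[th],loss='soft_l1',f_scale=.003)
        if best is None or r.cost<best.cost: best=r
    e=sd(P,best.x);print(best.x.round(4),np.degrees(best.x[2:]).round(1),np.median(e).round(4),np.percentile(e,90).round(4));return best.x
a=fit(Ps[0],[.6,-.11,.6]);b=fit(Ps[1],[.6,-.11,.6])
n=len(Ps[0]);p=fit(np.vstack([Ps[0],Ps[1][np.random.permutation(len(Ps[1]))[:max(n,800)]]]),[.6,-.11,.6])
# clasps
for y,side in((.042,'L'),(-.042,'R')):
  print(side,'pin',toworld(clasp(p[3],y,0,0),*p[:3])[0].round(4),[ (a,toworld(clasp(p[3],y,a),*p[:3])[0].round(4)) for a in(1.3,1.5,1.7,1.9)])
np.save('pose.npy',p)
for l in ([0,0,0],[-.045,.07,.05],[-.045,-.07,.05],[.045,.07,.05],[.045,-.07,.05],[-.053,0,.056],lidpt(.098,0,.012,p[3])): 
  W=toworld(l,*p[:3])[0];print(np.round(l,3),W.round(3),w2px(load('d0'),W).round(0),w2px(load('s0'),W).round(0))
E
```

```text
d0 1775
s0 3220
[ 0.5978 -0.1051  0.5166  1.9277] [ 29.6 110.5] 0.0023 0.1214
[ 0.599  -0.1012  0.5331  1.9431] [ 30.5 111.3] 0.0006 0.002
[ 0.5976 -0.104   0.5286  1.9218] [ 30.3 110.1] 0.0012 0.0248
L pin [ 0.6523 -0.0235  0.1494] [(1.3, array([ 0.6548, -0.022 ,  0.1853])), (1.5, array([ 0.6609, -0.0184,  0.184 ])), (1.7, array([ 0.6667, -0.0151,  0.1813])), (1.9, array([ 0.6719, -0.012 ,  0.1774]))]
R pin [ 0.6947 -0.096   0.1494] [(1.3, array([ 0.6972, -0.0945,  0.1853])), (1.5, array([ 0.7033, -0.091 ,  0.184 ])), (1.7, array([ 0.709 , -0.0876,  0.1813])), (1.9, array([ 0.7142, -0.0846,  0.1774]))]
[0 0 0] [ 0.598 -0.104  0.003] [[314. 187.]] [[230. 213.]]
[-0.045  0.07   0.05 ] [ 0.523 -0.066  0.053] [[333. 195.]] [[262. 186.]]
[-0.045 -0.07   0.05 ] [ 0.594 -0.187  0.053] [[332. 155.]] [[203. 183.]]
[0.045 0.07  0.05 ] [ 0.601 -0.021  0.053] [[295. 194.]] [[256. 209.]]
[ 0.045 -0.07   0.05 ] [ 0.672 -0.142  0.053] [[297. 154.]] [[192. 205.]]
[-0.053  0.     0.056] [ 0.552 -0.131  0.059] [[336. 172.]] [[233. 180.]]
[0.094 0.    0.14 ] [ 0.679 -0.057  0.143] [[276. 145.]] [[213. 184.]]
```

```bash
cat > plan.py <<'E'
from model import *
p=np.load('pose.npy')
YAW=np.degrees(p[2])
def delta(bx,by,z,yaw=None,tiltv=None,verbose=True):
    s=robot.read_state(); W=toworld([bx,by,z-.003],*p[:3])[0]
    Rc=R.from_euler('xyz',s['eef_rot'],degrees=True); Rt=R.from_euler('xyz',[180,0,YAW if yaw is None else yaw],degrees=True)
    if tiltv is not None: Rt=R.from_rotvec(np.radians(tiltv))*Rt
    t=Rc.inv().apply(W-s['position'])*100; r=(Rc.inv()*Rt).as_rotvec(degrees=True)
    print('world',W.round(4),'delta',t.round(2),r.round(1))
def where():
    s=robot.read_state(); L=tolocal(s['position'][None],*p[:3])[0]; 
    print('t',round(s['time_s'],2),'box',(L*1000).round(1),'z',s['position'][2].round(4),'rot',s['eef_rot'].round(1),'F',s['force'].round(2),'w',round(s['width'],3),'j',s['joint_positions'].round(0))
E
python3 - <<'E'
from plan import *
where()
q=p
delta(.135,0,.26)
E
```

```text
t 0.1 box [-536.4 -153.7  227.8] z 0.2308 rot [-1.80e+02  1.00e-01 -6.73e+01] F [-0.2   0.09 -0.6 ] w 1.007 j [-71.  17.  87.   0.  76.  -4.]
world [ 0.7142 -0.0359  0.26  ] delta [-24.13 -64.51  -2.89] [ -0.1   0.  -97.6]
```

Request:
{"api": "move_arm", "payload": {"deltas": [[-24.1,-64.5,-3.0,0,0,-97.6,0],[-24.1,-64.5,-3.0,0,0,-97.6,0],[-24.1,-64.5,-3.0,0,0,-97.6,0],[-24.1,-64.5,-3.0,0,0,-97.6,0],[-24.1,-64.5,-3.0,0,0,-97.6,0]]}}

```text
time_s: 0.52
position: [0.3648, -0.3634, 0.2402]
eef_rot: [-180.0, 0.0, -31.2]
force: [1.2, -0.4, -0.1]
width: 0.299
```

```bash
python3 -c "
from plan import *
where(); delta(.135,0,.26)"
```

```text
t 0.52 box [-331.9 -106.5  237.2] z 0.2402 rot [-180.     0.   -31.2] F [ 1.18 -0.43 -0.11] w 0.299 j [-49.  12.  92.   0.  76. -18.]
world [ 0.7142 -0.0359  0.26  ] delta [ 12.94 -46.11  -1.96] [ -0.    0.  -61.5]
```

Request:
{"api": "move_arm", "payload": {"deltas": [[12.9,-46.1,-2.0,0,0,-61.5,0],[12.9,-46.1,-2.0,0,0,-61.5,0],[12.9,-46.1,-2.0,0,0,-61.5,0],[12.9,-46.1,-2.0,0,0,-61.5,0],[12.9,-46.1,-2.0,0,0,-61.5,0]]}}

```text
time_s: 0.93
position: [0.5166, -0.2206, 0.2489]
eef_rot: [-180.0, 0.0, 4.7]
force: [1.0, -0.4, 0.8]
width: -0.005
```

```bash
python3 -c "
from plan import *
where(); delta(.135,0,.26)"
```

```text
t 0.93 box [-128.8  -59.8  245.9] z 0.2489 rot [-180.     0.     4.7] F [ 1.01 -0.39  0.76] w -0.005 j [-27.  18.  84.   0.  78. -32.]
world [ 0.7142 -0.0359  0.26  ] delta [ 21.2 -16.8  -1.1] [ -0.    0.  -25.6]
```

Request:
{"api": "move_arm", "payload": {"deltas": [[21.2,-16.8,-1.1,0,0,-25.6,0],[21.2,-16.8,-1.1,0,0,-25.6,0],[21.2,-16.8,-1.1,0,0,-25.6,0],[21.2,-16.8,-1.1,0,0,-25.6,0],[21.2,-16.8,-1.1,0,0,-25.6,0]]}}

```text
time_s: 1.35
position: [0.6683, -0.0782, 0.2571]
eef_rot: [-179.9, 0.0, 30.6]
force: [-0.7, -1.3, 0.2]
width: 0.001
```

```bash
python3 -c "
from plan import *
where(); delta(.135,0,.26)"
```

```text
t 1.35 box [ 74.1 -13.3 254.1] z 0.2571 rot [-179.9    0.    30.6] F [-0.69 -1.28  0.15] w 0.001 j [-10.  33.  62.   0.  86. -40.]
world [ 0.7142 -0.0359  0.26  ] delta [ 6.1  -1.3  -0.29] [-0.1  0.   0.3]
```

Request:
{"api": "move_arm", "payload": {"deltas": [[6.1,-1.3,-0.3,0,0,0,0],[6.1,-1.3,-0.3,0,0,0,0],[6.1,-1.3,-0.3,0,0,0,0]]}}

```text
time_s: 1.6
position: [0.7161, -0.0319, 0.2581]
eef_rot: [-179.8, 0.1, 30.8]
force: [0.1, -0.0, -0.4]
width: -0.002
```

```bash
python3 -c "
from plan import *
where(); delta(.135,0,.125); grab('wrist','w1'); grab('scene','s1'); grab('side','d1')
a=cv2.imread('pics/s1.png')[60:270,110:330]; b=cv2.imread('pics/d1.png')[60:270,200:420]
cv2.imwrite('pics/m1.png',cv2.resize(np.hstack([a,b]),None,fx=1.8,fy=1.8,interpolation=cv2.INTER_CUBIC))"
```

```text
t 1.6 box [138.6   2.5 255.1] z 0.2581 rot [-1.798e+02  1.000e-01  3.080e+01] F [ 0.09 -0.01 -0.43] w -0.002 j [ -6.  39.  51.   0.  90. -36.]
world [ 0.7142 -0.0359  0.125 ] delta [-0.35  0.29 13.31] [-0.2  0.1  0.5]
```

View pics/w1.png

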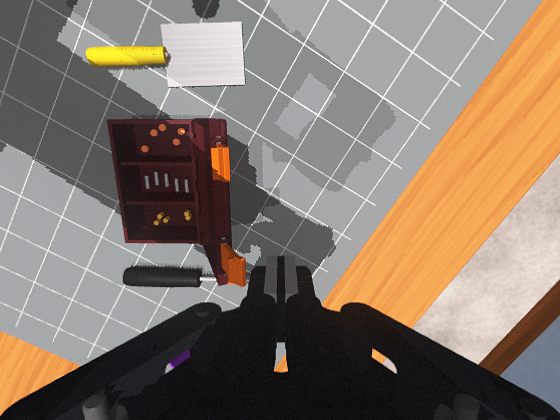

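View pics/m1.png

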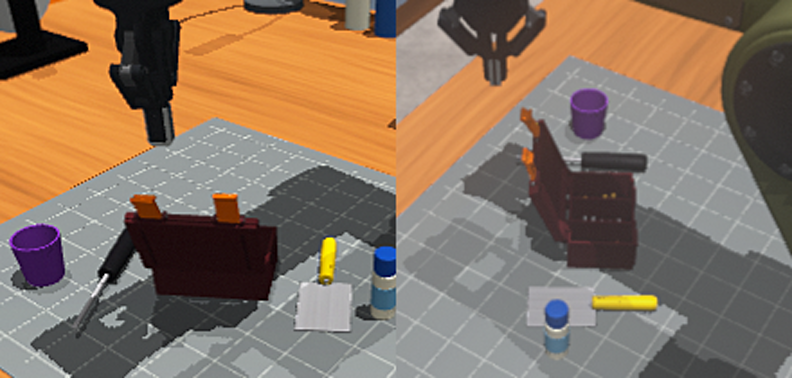

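```bash
python3 -c "
from plan import *
f=load('w1'); im=cv2.imread('pics/w1.png')
def seg(im,f,q):
  pts=[[-.045,.07,.05],[-.045,-.07,.05],[.045,-.07,.05],[.045,.07,.05]]
  u=w2px(f,toworld(pts,*q[:3])); cv2.polylines(im,[u.round().astype(int)],True,(0,255,0),1)
  l=[lidpt(a,y,.012,q[3]) for a,y in((.004,.072),(.098,.072),(.098,-.072),(.004,-.072))]
  u=w2px(f,toworld(l,*q[:3])); cv2.polylines(im,[u.round().astype(int)],True,(255,255,0),1)
seg(im,f,p)
C=cloud(f); 
for u,v in((110,122),(125,240),(165,120),(220,150),(235,270),(224,280)): print(u,v,C[v,u].round(3))
b=cv2.imread('pics/d1.png');seg(b,load('d1'),p);c=cv2.imread('pics/s1.png');seg(c,load('s1'),p)
cv2.imwrite('pics/o1.png',np.hstack([cv2.resize(im[90:310,80:300],(400,400)),cv2.resize(np.vstack([b[105:215,240:350],c[155:265,170:280]]),(200,400))]))
"
```

```text
110 122 [ 0.527 -0.065  0.052]
125 240 [ 0.593 -0.181  0.053]
165 120 [ 0.576 -0.033  0.053]
220 150 [ 0.654 -0.007  0.182]
235 270 [ 0.707 -0.084  0.177]
224 280 [ 0.707 -0.115  0.145]
```

View pics/o1.png

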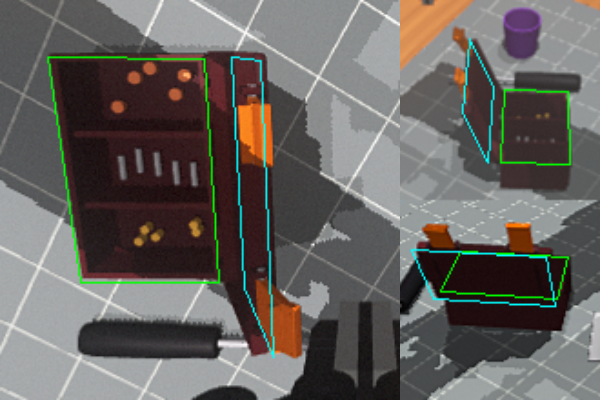

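```bash
cat > fit.py <<'E'
from model import *
def redpts(t,win):
    u0,u1,v0,v1=win
    f=load(t);C=cloud(f);im=f['im'].astype(int)
    m=(im[...,0]>im[...,1]*1.35)&(im[...,0]<130)&(im[...,1]<60)&(f['d']>0)
    w=np.zeros_like(m);w[v0:v1,u0:u1]=1;P=C[m&w]
    return P[(P[:,2]>.03)&(P[:,0]>.5)&(P[:,0]<.75)&(P[:,1]>-.22)&(P[:,1]<.03)&(P[:,2]<.17)]
def fit(P,x0):
    r=least_squares(lambda p:sd(P,p),x0,loss='cauchy',f_scale=.0015)
    e=sd(P,r.x);print(r.x.round(4),np.degrees(r.x[2:]).round(1),np.median(e).round(4),np.percentile(e,80).round(4));return r.x
E
python3 - <<'E'
from fit import *
p=np.load('pose.npy')
A=redpts('w1',(100,245,110,290));B=redpts('d1',(268,338,100,212));C=redpts('s1',(170,268,150,240))
for Q in(A,B,C): print(len(Q));fit(Q,p)
r=np.random.default_rng(0);sub=lambda Q:Q[r.permutation(len(Q))[:1500]]
q=fit(np.vstack([sub(A),sub(B),sub(C)]),p);np.save('pose.npy',q)
for u,v in((222,150),(237,270)): 
  W=px2w(load('w1'),u,v);L=tolid(tolocal(W[None],*q[:3]),q[3])[0];print('clasp lid coords',L.round(4), 'ang',np.degrees(np.arctan2(L[0]-.102,-(L[2]-.004))))
E
```

```text
7215
[ 0.5967 -0.1014  0.5305  1.9241] [ 30.4 110.2] 0.0007 0.0015
1070
[ 0.5953 -0.0997  0.5324  1.9247] [ 30.5 110.3] 0.0009 0.0018
2760
[ 0.5953 -0.1032  0.5323  1.9439] [ 30.5 111.4] 0.0006 0.0012
[ 0.5962 -0.1018  0.5316  1.9254] [ 30.5 110.3] 0.0008 0.0017
clasp lid coords [0.1392 0.0522 0.0027] ang 88.06673259155647
clasp lid coords [ 0.1348 -0.0407  0.0109] ang 101.84797323960515
```

```bash
python3 -c "
from plan import *
where(); delta(.135,0,.125)"
```

```text
t 1.75 box [134.6  -3.3 256.3] z 0.2593 rot [-1.799e+02  1.000e-01  3.060e+01] F [-0.62  0.06 -0.82] w -0.001 j [ -6.  39.  52.   0.  89. -36.]
world [ 0.7125 -0.0333  0.125 ] delta [ 0.06 -0.3  13.43] [-0.1  0.1  0.1]
```

Request:
{"api": "move_arm", "payload": {"deltas": [[0.1,-0.3,4,0,0,0,0],[0.1,-0.3,8,0,0,0,0],[0.1,-0.3,11,0,0,0,0],[0.1,-0.3,13.4,0,0,0,0],[0.1,-0.3,13.4,0,0,0,0]]}}

```text
time_s: 2.17
position: [0.7102, -0.0343, 0.1198]
eef_rot: [-179.6, 0.5, 30.5]
force: [-0.1, 0.1, -0.4]
width: -0.001
```

```bash
python3 -c "
from plan import *
where(); delta(.105,0,.125); grab('scene','s2'); grab('side','d2')
a=cv2.imread('pics/s2.png')[100:270,150:330]; b=cv2.imread('pics/d2.png')[60:230,220:400]
cv2.imwrite('pics/m2.png',cv2.resize(np.hstack([a,b]),None,fx=2.2,fy=2.2,interpolation=cv2.INTER_CUBIC))"
```

```text
t 2.17 box [132.5   0.4 116.8] z 0.1198 rot [-179.6    0.5   30.5] F [-0.15  0.12 -0.38] w -0.001 j [ -6.  44.  62.   0.  75. -36.]
world [ 0.6867 -0.0485  0.125 ] delta [-2.75  0.03 -0.49] [-0.4  0.5  0. ]
```

View pics/m2.png

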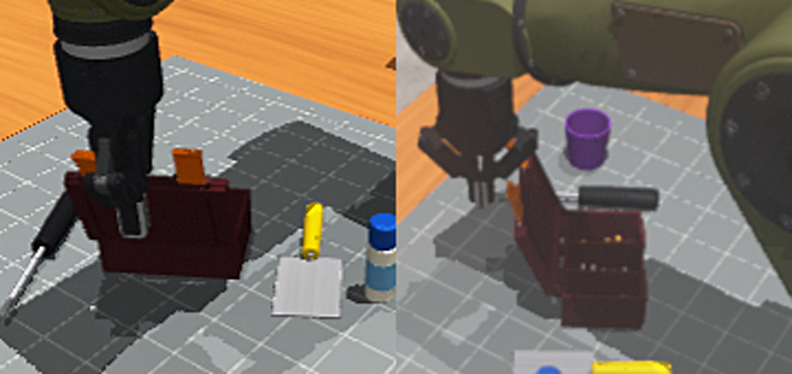

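Request:
{"api": "move_arm", "payload": {"deltas": [[-0.5,0,-1.2,-0.4,0.5,0,0],[-1.0,0,-1.4,-0.4,0.5,0,0],[-1.8,0,-1.4,-0.4,0.5,0,0],[-2.5,0,-1.4,-0.4,0.5,0,0],[-3.2,0,-1.4,-0.4,0.5,0,0]]}}

```text
time_s: 2.68
position: [0.6849, -0.051, 0.1419]
eef_rot: [179.6, -0.5, 30.5]
force: [0.5, 0.0, -0.2]
width: 0.0
```

```bash
python3 -c "
from plan import *
where(); delta(.08,0,.134); grab('scene','s3'); grab('side','d3')
a=cv2.imread('pics/s3.png')[100:270,150:330]; b=cv2.imread('pics/d3.png')[60:230,220:400]
cv2.imwrite('pics/m3.png',cv2.resize(np.hstack([a,b]),None,fx=2.2,fy=2.2,interpolation=cv2.INTER_CUBIC))"
```

```text
t 2.68 box [102.2  -1.2 138.9] z 0.1419 rot [179.6  -0.5  30.5] F [ 0.53  0.02 -0.16] w 0.0 j [ -7.  39.  68.   0.  73. -38.]
world [ 0.6651 -0.0612  0.134 ] delta [-2.23 -0.13  0.77] [ 0.4 -0.5  0. ]
```

View pics/m3.png

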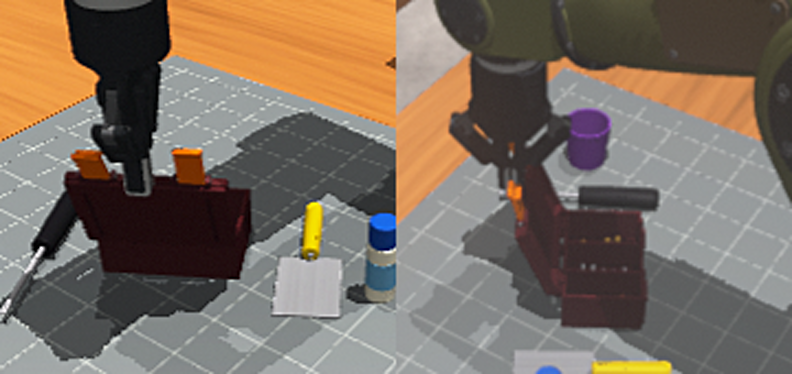

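Request:
{"api": "move_arm", "payload": {"deltas": [[0.8,0,0.2,0.4,-0.5,0,0],[0.9,0,0.8,0.4,-0.5,0,0],[0.9,0,1.2,0.4,-0.5,0,0],[0.9,0,1.2,0.4,-0.5,0,0]]}}

```text
time_s: 3.12
position: [0.6921, -0.0465, 0.1278]
eef_rot: [-179.9, 0.1, 30.5]
force: [-0.1, -0.3, -0.6]
width: -0.002
```

```bash
python3 -c "
from plan import *
where(); delta(.08,0,.13)"
```

```text
t 3.12 box [110.7  -0.9 124.8] z 0.1278 rot [-1.799e+02  1.000e-01  3.050e+01] F [-0.08 -0.32 -0.65] w -0.002 j [ -7.  41.  66.   0.  73. -37.]
world [ 0.6651 -0.0612  0.13  ] delta [-3.07 -0.1  -0.22] [-0.1  0.1  0. ]
```

Request:
{"api": "move_arm", "payload": {"deltas": [[-0.4,0,-0.2,0,0,0,0],[-0.9,0,-0.2,0,0,0,0],[-1.4,0,-0.2,0,0,0,0],[-1.9,0,-0.3,0,0,0,0],[-2.4,0,-0.3,0,0,0,0]]}}

```text
time_s: 3.53
position: [0.671, -0.059, 0.1314]
eef_rot: [-179.9, 0.1, 30.5]
force: [1.0, -0.1, 1.4]
width: -0.002
```

```bash
python3 -c "
from plan import *
where(); delta(.08,0,.13); grab('scene','s4'); grab('side','d4')
a=cv2.imread('pics/s4.png')[100:270,150:330]; b=cv2.imread('pics/d4.png')[60:230,220:400]
cv2.imwrite('pics/m4.png',cv2.resize(np.hstack([a,b]),None,fx=2.2,fy=2.2,interpolation=cv2.INTER_CUBIC))
from fit import *
C=redpts('s4',(170,268,150,240));fit(C,p)
"
```

```text
t 3.53 box [ 86.2  -1.1 128.4] z 0.1314 rot [-1.799e+02  1.000e-01  3.050e+01] F [ 1.01 -0.07  1.44] w -0.002 j [ -8.  38.  70.   0.  72. -39.]
world [ 0.6651 -0.0612  0.13  ] delta [-0.62 -0.11  0.14] [-0.1  0.1  0. ]
[ 0.5953 -0.1033  0.5312  1.7403] [30.4 99.7] 0.0009 0.0016
```

View pics/m4.png

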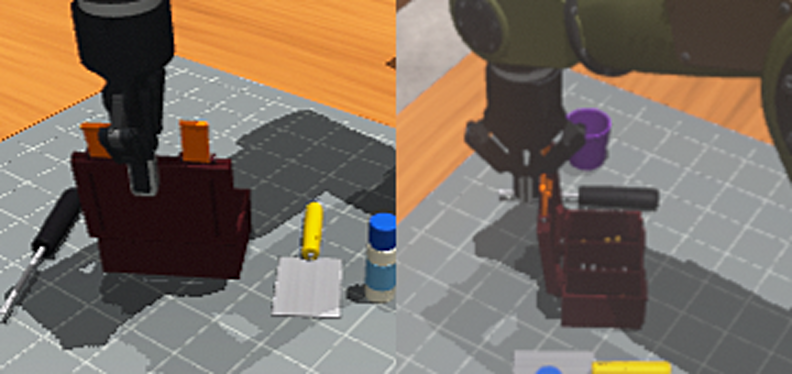

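Request:
{"api": "move_arm", "payload": {"deltas": [[-0.6,-0.1,0,0,0,0,0],[-1.3,-0.1,0,0,0,0,0],[-2.0,-0.1,-0.1,0,0,0,0],[-2.6,-0.1,-0.2,0,0,0,0],[-3.2,-0.1,-0.2,0,0,0,0]]}}

```text
time_s: 4.05
position: [0.6419, -0.075, 0.1333]
eef_rot: [-179.9, 0.2, 30.4]
force: [2.1, 0.9, -0.5]
width: -0.002
```

```bash
python3 -c "
from plan import *
where(); delta(.0409,0,.132);delta(.026,0,.127);delta(.0123,0,.1194); delta(.0004,0,.109)
grab('side','d5');crop('d5',220,400,60,230,3.5,'m5')
"
```

```text
t 4.05 box [ 5.300e+01 -1.000e-01  1.303e+02] z 0.1333 rot [-179.9    0.2   30.4] F [ 2.07  0.86 -0.45] w -0.002 j [-10.  34.  76.   0.  70. -40.]
world [ 0.6314 -0.081   0.132 ] delta [-1.21 -0.01  0.13] [-0.1  0.2 -0. ]
world [ 0.6186 -0.0886  0.127 ] delta [-2.7  -0.01  0.64] [-0.1  0.2 -0. ]
world [ 0.6068 -0.0955  0.1194] delta [-4.07 -0.01  1.4 ] [-0.1  0.2 -0. ]
world [ 0.5965 -0.1016  0.109 ] delta [-5.26 -0.01  2.44] [-0.1  0.2 -0. ]
```

View pics/m5.png

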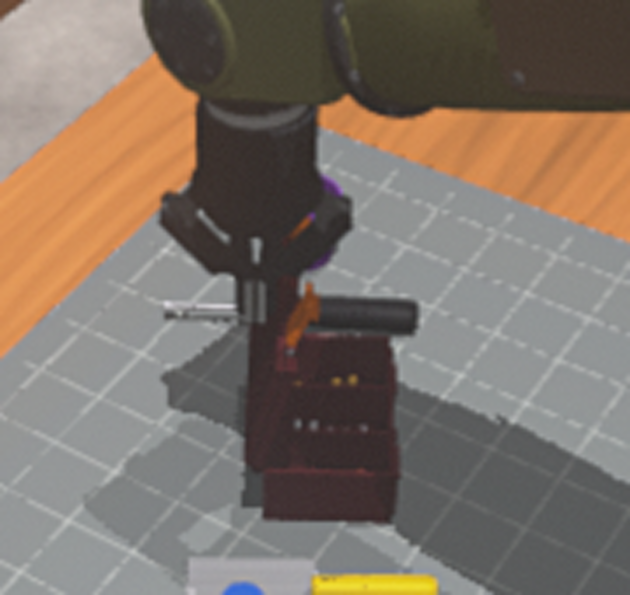

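Request:
{"api": "move_arm", "payload": {"deltas": [[-0.7,0,0.1,0,0,0,0],[-1.4,0,0.2,0,0,0,0],[-2.1,0,0.4,0,0,0,0],[-2.8,0,0.7,0,0,0,0],[-3.4,0,1.0,0,0,0,0]]}}

```text
time_s: 4.52
position: [0.6113, -0.0931, 0.1231]
eef_rot: [-179.9, 0.2, 30.4]
force: [1.1, 0.8, -0.1]
width: 0.001
```

```bash
python3 -c "
from plan import *
where(); delta(.0004,0,.109);delta(-.009,0,.0965);delta(-.016,0,.0823);delta(-.02,0,.067)
grab('side','d6');crop('d6',220,400,60,230,3.5,'m6')
grab('scene','s6')
from fit import *
fit(redpts('s6',(170,268,150,240)),[*p[:3],1.0])
"
```

```text
t 4.52 box [ 17.4  -0.2 120.1] z 0.1231 rot [-179.9    0.2   30.4] F [ 1.12  0.82 -0.14] w 0.001 j [-12.  32.  81.  -0.  67. -42.]
world [ 0.5965 -0.1016  0.109 ] delta [-1.7  -0.02  1.42] [-0.1  0.2 -0.1]
world [ 0.5884 -0.1063  0.0965] delta [-2.63 -0.02  2.67] [-0.1  0.2 -0.1]
world [ 0.5824 -0.1099  0.0823] delta [-3.33 -0.01  4.09] [-0.1  0.2 -0.1]
world [ 0.5789 -0.1119  0.067 ] delta [-3.73 -0.01  5.62] [-0.1  0.2 -0.1]
[ 0.5987 -0.1014  0.5373  0.8558] [30.8 49. ] 0.0009 0.0017
```

View pics/m6.png

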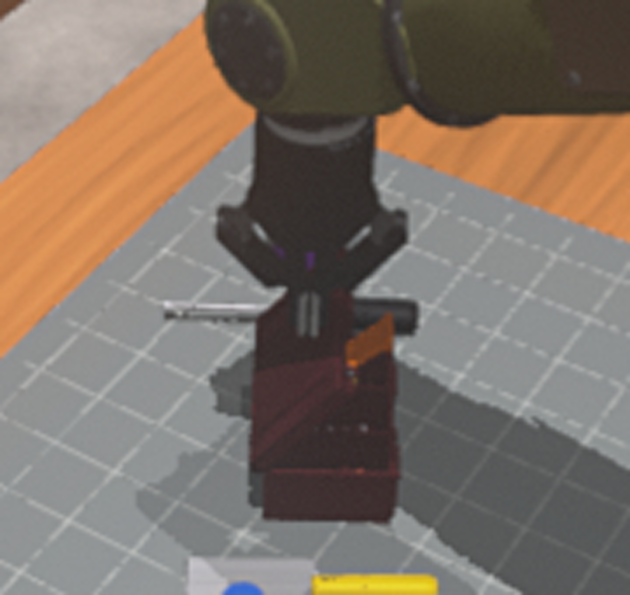

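Request:
{"api": "move_arm", "payload": {"deltas": [[-0.6,0,0.4,0,0,0,0],[-1.2,0,0.9,0,0,0,0],[-1.7,0,1.4,0,0,0,0],[-2.2,0,2.0,0,0,0,0],[-2.6,0,2.7,0,0,0,0]]}}

```text
time_s: 5.03
position: [0.588, -0.1067, 0.0953]
eef_rot: [-179.8, 0.2, 30.4]
force: [-1.0, -0.2, 1.4]
width: 0.001
```

```bash
python3 -c "
from plan import *
where(); delta(-.016,0,.0823);delta(-.02,0,.067)
"
```

```text
t 5.03 box [-9.6 -0.1 92.3] z 0.0953 rot [-179.8    0.2   30.4] F [-1.04 -0.24  1.42] w 0.001 j [-14.  31.  86.  -0.  63. -44.]
world [ 0.5824 -0.1099  0.0823] delta [-0.64 -0.01  1.3 ] [-0.2  0.2 -0.1]
world [ 0.5789 -0.1119  0.067 ] delta [-1.03 -0.    2.84] [-0.2  0.2 -0.1]
```

Request:
{"api": "move_arm", "payload": {"deltas": [[-0.5,0,0.7,0.2,-0.2,0,0],[-0.8,0,1.4,0.2,-0.2,0,0],[-1.1,0,2.0,0.2,-0.2,0,0],[-1.3,0,2.5,0.2,-0.2,0,0],[-1.4,0,2.8,0.2,-0.2,0,0]]}}

```text
time_s: 5.45
position: [0.5755, -0.1138, 0.0667]
eef_rot: [-179.6, 0.4, 30.4]
force: [-0.9, 4.8, 24.3]
width: 0.001
```

```bash
python3 -c "
from plan import *
where()
"
```

```text
t 5.45 box [-23.9   0.1  63.7] z 0.0667 rot [-179.6    0.4   30.4] F [-0.94  4.82 24.31] w 0.001 j [-15.  32.  89.  -0.  59. -45.]
```

Request:
{"api": "move_arm", "payload": {"deltas": [[0,0,-1.5,-0.3,0.4,0,0],[0,0,-4,-0.3,0.4,0,0],[0,0,-7,-0.3,0.4,0,0],[0,0,-7,-0.3,0.4,0,0]]}}

```text
time_s: 5.78
position: [0.5784, -0.1145, 0.1434]
eef_rot: [179.7, -0.3, 30.4]
force: [1.1, 0.4, 1.7]
width: 0.001
```

```bash
python3 -c "
from plan import *
where(); delta(-.13,.042,.12,YAW-90)
grab('side','d7');crop('d7',220,400,60,230,3.5,'m7')
grab('scene','s7')
from fit import *
fit(redpts('s7',(170,268,150,240)),[*p[:3],0.1])
"
```

```text
t 5.78 box [-21.7  -2.  140.4] z 0.1434 rot [179.7  -0.3  30.4] F [1.13 0.36 1.72] w 0.001 j [-15.  27.  86.   0.  67. -45.]
world [ 0.4628 -0.1315  0.12  ] delta [-10.85  -4.39   2.26] [-0.  -0.5 89.9]
[ 0.5987 -0.1012  0.5366  0.0469] [30.7  2.7] 0.0009 0.0016
```

View pics/m7.png

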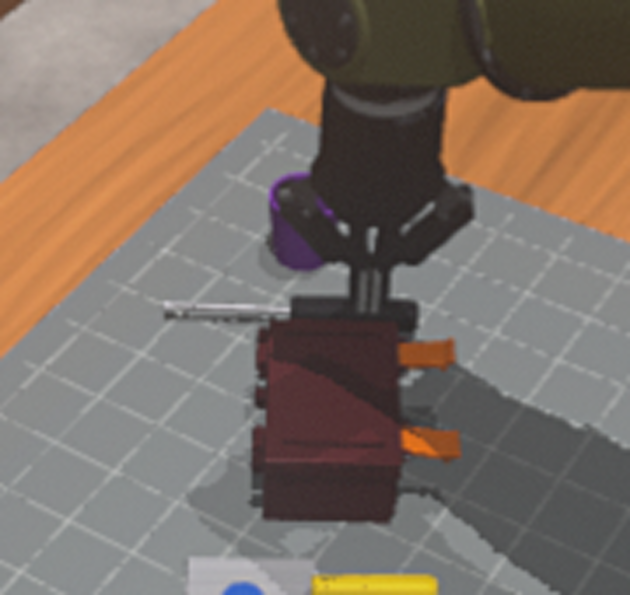

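Request:
{"api": "move_arm", "payload": {"deltas": [[-10.9,-4.4,0.3,0,0,90,0],[-10.9,-4.4,0.3,0,0,90,0],[-10.9,-4.4,0.3,0,0,90,0],[-10.9,-4.4,0.3,0,0,90,0],[-10.9,-4.4,0.3,0,0,90,0]]}}

```text
time_s: 6.3
position: [0.4589, -0.1313, 0.1352]
eef_rot: [-179.9, 0.1, -5.9]
force: [1.0, 0.4, 0.4]
width: -0.003
```

```bash
python3 -c "
from plan import *
where(); delta(-.13,.042,.14,YAW-90)
"
```

```text
t 6.3 box [-133.3   44.2  132.2] z 0.1352 rot [-1.799e+02  1.000e-01 -5.900e+00] F [1.   0.43 0.38] w -0.003 j [-20.  14. 105.   0.  61. -15.]
world [ 0.4628 -0.1315  0.14  ] delta [ 0.39 -0.02 -0.48] [-0.   0.1 53.7]
```

Request:
{"api": "move_arm", "payload": {"deltas": [[0.4,0,-0.5,0,0,53.7,0],[0.4,0,-0.5,0,0,53.7,0],[0.4,0,-0.5,0,0,53.7,0],[0.4,0,-0.5,0,0,53.7,0],[0.4,0,-0.5,0,0,53.7,0]]}}

```text
time_s: 6.72
position: [0.4625, -0.1316, 0.1396]
eef_rot: [-180.0, 0.2, -41.6]
force: [-0.7, -0.6, -0.4]
width: 0.0
```

```bash
python3 -c "
from plan import *
where(); delta(-.13,.042,.14,YAW-90)
"
```

```text
t 6.72 box [-130.4   42.1  136.6] z 0.1396 rot [-180.     0.2  -41.6] F [-0.67 -0.64 -0.37] w 0.0 j [-20.  14. 104.   0.  62.  21.]
world [ 0.4628 -0.1315  0.14  ] delta [ 0.02 -0.03 -0.04] [ 0.   0.2 17.9]
```

Request:
{"api": "move_arm", "payload": {"deltas": [[0,0,0,0,0,17.9,0],[0,0,0,0,0,17.9,0],[0,0,0,0,0,17.9,0]]}}

```text
time_s: 6.97
position: [0.462, -0.1313, 0.139]
eef_rot: [179.9, 0.2, -59.9]
force: [0.9, -0.1, 0.5]
width: -0.002
```

```bash
python3 -c "
from plan import *
where(); grab('wrist','w8');grab('side','d8');grab('scene','s8')
from fit import *
A=redpts('w8',(0,560,0,420));B=redpts('d8',(268,345,100,215));C=redpts('s8',(170,268,150,240))
for Q in(A,B,C): print(len(Q));fit(Q,[*p[:3],.05])
r=np.random.default_rng(0);sub=lambda Q:Q[r.permutation(len(Q))[:1500]]
fit(np.vstack([sub(A),sub(B),sub(C)]),[*p[:3],.05])
"
```

```text
t 6.97 box [-130.6   42.5  136. ] z 0.139 rot [179.9   0.2 -59.9] F [ 0.94 -0.15  0.53] w -0.002 j [-20.  14. 104.   0.  62.  40.]
12546
[ 0.5972 -0.1019  0.5386  0.0544] [30.9  3.1] 0.0008 0.0015
1655
[ 0.5984 -0.099   0.5316  0.0366] [30.5  2.1] 0.0009 0.0016
2416
[ 0.5987 -0.1013  0.5325  0.0461] [30.5  2.6] 0.0009 0.0016
[ 0.5984 -0.1014  0.5354  0.0511] [30.7  2.9] 0.0009 0.0016
```

View pics/w8.png

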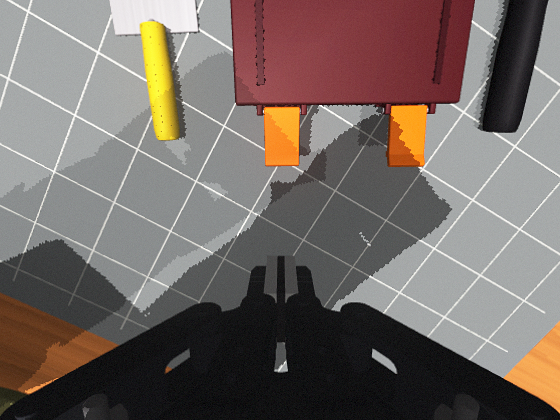

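```bash
python3 -c "
from plan import *
for t in('w8','s8','d8'):
  f=load(t);C=cloud(f).reshape(-1,3);L=tolocal(C,*p[:3]);im=f['im'].reshape(-1,3).astype(int)
  m=(np.abs(L[:,1])<.055)&(L[:,2]>.05)&(L[:,2]<.09)
  for a in np.arange(-.09,.06,.01):
    k=m&(L[:,0]>a)&(L[:,0]<a+.01)
    if k.sum()>5: print(t,round(a+.005,3),k.sum(),(np.median(L[k,2])*1000).round(1),end=' | ')
  print()
  for y in (.042,-.042):
    k=(np.abs(L[:,1]-y)<.012)&(L[:,0]<-.06)&(L[:,0]>-.1)&(L[:,2]>.03)&(im[:,0]>150)&(im[:,2]<70)
    if k.sum()>4: q=np.polyfit(L[k,0],L[k,2],1);print(' clasp',y,k.sum(),L[k].mean(0).round(4),L[k].min(0).round(3),L[k].max(0).round(3),'slope',q[0].round(2))
"
```

```text
w8 -0.085 921 61.2 | w8 -0.075 1052 60.0 | w8 -0.065 1111 58.2 | w8 -0.055 1312 58.3 | w8 -0.045 2642 63.6 | w8 -0.035 3022 63.8 | w8 -0.025 3190 63.9 | w8 -0.015 3328 63.9 | w8 -0.005 3489 63.9 | w8 0.005 3408 63.8 | 
 clasp 0.042 1431 [-0.0742  0.0419  0.0556] [-0.089  0.03   0.053] [-0.06   0.054  0.059] slope 0.07
 clasp -0.042 1468 [-0.0736 -0.0419  0.0614] [-0.089 -0.054  0.058] [-0.06  -0.03   0.066] slope -0.19
s8 -0.085 56 60.7 | s8 -0.075 53 59.3 | s8 -0.065 40 58.0 | s8 -0.055 18 58.7 | s8 -0.045 99 63.5 | s8 -0.035 114 63.7 | s8 -0.025 111 63.7 | s8 -0.015 121 63.6 | s8 -0.005 122 63.6 | s8 0.005 122 63.6 | s8 0.015 136 63.6 | s8 0.025 135 63.7 | s8 0.035 136 63.8 | s8 0.045 302 57.9 | s8 0.055 68 53.8 | 
 clasp 0.042 64 [-0.077   0.0421  0.0555] [-0.092  0.031  0.048] [-0.06   0.053  0.058] slope 0.07
 clasp -0.042 75 [-0.0748 -0.0425  0.061 ] [-0.089 -0.054  0.057] [-0.06  -0.031  0.066] slope -0.18
d8 -0.085 54 58.5 | d8 -0.075 61 58.2 | d8 -0.065 60 58.2 | d8 -0.055 65 58.8 | d8 -0.045 118 63.7 | d8 -0.035 127 64.5 | d8 -0.025 132 64.4 | d8 -0.015 124 64.5 | d8 -0.005 125 64.5 | d8 0.005 126 64.5 | d8 0.015 124 64.7 | d8 0.025 125 64.4 | d8 0.035 126 64.2 | d8 0.045 113 63.3 | d8 0.055 42 56.1 | 
 clasp 0.042 79 [-0.074   0.0431  0.0651] [-0.088  0.031  0.049] [-0.061  0.054  0.412] slope 0.49
 clasp -0.042 38 [-0.0711 -0.0441  0.0616] [-0.084 -0.053  0.055] [-0.061 -0.034  0.066] slope -0.2
```

```bash
python3 -c "
from plan import *
where(); delta(-.089,.042,.075,YAW-90)
"
```

```text
t 7.12 box [-130.6   42.4  136.2] z 0.1392 rot [179.9   0.2 -59.4] F [ 0.45 -0.13 -0.33] w 0.002 j [-20.  14. 104.   0.  62.  39.]
world [ 0.4982 -0.1107  0.075 ] delta [ 0.07 -4.16  6.41] [0.1 0.2 0.1]
```

Request:
{"api": "move_arm", "payload": {"deltas": [[0.1,-2.2,1.0,0,0,0,0],[0.1,-4.2,2.5,0,0,0,0],[0.1,-4.2,4.5,0,0,0,0],[0.1,-4.2,6.2,0,0,0,0],[0.1,-4.2,6.4,0,0,0,0]]}}

```text
time_s: 7.53
position: [0.4972, -0.1101, 0.0722]
eef_rot: [179.7, 0.4, -59.2]
force: [-0.2, 0.3, -0.4]
width: -0.002
```

```bash
python3 -c "
from plan import *
where(); delta(-.0884,.042,.0527,YAW-90); delta(-.084,.042,.0438,YAW-90)
"
```

```text
t 7.53 box [-89.5  43.   69.2] z 0.0722 rot [179.7   0.4 -59.2] F [-0.18  0.35 -0.4 ] w -0.002 j [-17.  24. 102.   0.  55.  43.]
world [ 0.4987 -0.1104  0.0527] delta [ 0.12 -0.12  1.94] [0.3 0.4 0.3]
world [ 0.5025 -0.1081  0.0438] delta [ 0.12 -0.57  2.83] [0.3 0.4 0.3]
```

Request:
{"api": "move_arm", "payload": {"deltas": [[0.1,-0.1,0.6,0,0,0,0],[0.1,-0.1,1.2,0,0,0,0],[0.1,-0.1,1.7,0,0,0,0],[0.1,-0.3,2.3,0,0,0,0],[0.1,-0.5,2.8,0,0,0,0]]}}

```text
time_s: 7.95
position: [0.5021, -0.1084, 0.0441]
eef_rot: [179.8, 0.4, -59.2]
force: [-0.4, -0.1, -0.6]
width: 0.0
```

```bash
python3 -c "
from plan import *
where(); delta(-.0765,.042,.036,YAW-90); delta(-.0695,.042,.033,YAW-90); delta(-.067,.042,.031,YAW-90)
grab('wrist','w9')
"
```

```text
t 7.95 box [-84.5  42.   41.1] z 0.0441 rot [179.8   0.4 -59.2] F [-0.38 -0.08 -0.6 ] w 0.0 j [-16.  27. 102.   0.  52.  43.]
world [ 0.5089 -0.1043  0.036 ] delta [ 0.01 -0.8   0.8 ] [0.2 0.4 0.3]
world [ 0.515  -0.1008  0.033 ] delta [ 0.01 -1.5   1.1 ] [0.2 0.4 0.3]
world [ 0.5171 -0.0995  0.031 ] delta [ 0.02 -1.75  1.3 ] [0.2 0.4 0.3]
```

View pics/w9.png

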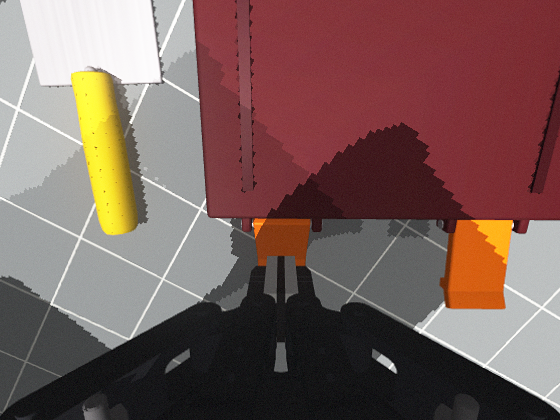

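The left clasp at (281,240) is tilting down under the fingertip, and the scraper on the left is clear. I'll keep going.

Request:
{"api": "move_arm", "payload": {"deltas": [[0,-0.4,0.4,0,0,0,0],[0,-0.8,0.8,0,0,0,0],[0,-1.2,1.1,0,0,0,0],[0,-1.5,1.3,0,0,0,0],[0,-1.7,1.4,0,0,0,0]]}}

```text
time_s: 8.42
position: [0.5167, -0.099, 0.0287]
eef_rot: [179.7, 0.4, -59.2]
force: [-0.8, -0.6, 0.2]
width: -0.0
```

```bash
python3 -c "
from plan import *
where(); delta(-.067,.042,.030,YAW-90); delta(-.065,.042,.030,YAW-90)
"
```

```text
t 8.42 box [-67.1  42.6  25.7] z 0.0287 rot [179.7   0.4 -59.2] F [-0.8  -0.62  0.19] w -0.0 j [-15.  29. 100.   0.  51.  44.]
world [ 0.5171 -0.0995  0.03  ] delta [ 0.06 -0.01 -0.13] [0.3 0.4 0.4]
world [ 0.5189 -0.0985  0.03  ] delta [ 0.06 -0.21 -0.13] [0.3 0.4 0.4]
```

Request:
{"api": "move_arm", "payload": {"deltas": [[0,-0.1,0,0,0,0,0],[0,-0.2,0,0,0,0,0]]}}

```text
time_s: 8.58
position: [0.5179, -0.098, 0.0285]
eef_rot: [179.6, 0.5, -59.2]
force: [-7.3, -1.2, 3.2]
width: 0.001
```

```bash
python3 -c "
from plan import *
where(); 
"
```

```text
t 8.58 box [-65.6  43.   25.5] z 0.0285 rot [179.6   0.5 -59.2] F [-7.26 -1.24  3.16] w 0.001 j [-15.  30. 100.   0.  51.  44.]
```

Request:
{"api": "move_arm", "payload": {"deltas": [[0,1.0,0,0,0,0,0],[0,3.0,0,0,0,0,0],[0,4.5,-3.0,0,0,0,0],[0,4.5,-5.5,0,0,0,0],[0,4.5,-6.5,0,0,0,0]]}}

```text
time_s: 9.0
position: [0.4801, -0.1222, 0.0968]
eef_rot: [179.8, 0.3, -59.2]
force: [0.9, -1.1, 1.5]
width: -0.001
```

```bash
python3 -c "
from plan import *
where(); delta(-.11,-.042,.095,YAW-90); grab('wrist','w10')
f=load('w10');C=cloud(f).reshape(-1,3);L=tolocal(C,*p[:3]);im=f['im'].reshape(-1,3).astype(int)
for y in (.042,-.042):
    k=(np.abs(L[:,1]-y)<.015)&(L[:,0]<-.04)&(L[:,0]>-.1)&(im[:,0]>150)&(im[:,2]<70)
    Q=L[k];print(y,k.sum(),Q.min(0).round(4),Q.max(0).round(4))
    for z in np.arange(.015,.065,.005):
        m=(Q[:,2]>z)&(Q[:,2]<z+.005)
        if m.sum()>3: print(z.round(3),m.sum(),np.median(Q[m,0]).round(4))
k=(L[:,2]>.055)&(L[:,2]<.07)&(np.abs(L[:,1])<.05)&(L[:,0]<0)&(L[:,0]>-.052); print('lid z',np.median(L[k,2]))
"
```

```text
t 9.0 box [-110.4   41.2   93.8] z 0.0968 rot [179.8   0.3 -59.2] F [ 0.87 -1.06  1.55] w -0.001 j [-19.  20. 103.   0.  57.  41.]
world [ 0.5226 -0.1937  0.095 ] delta [8.32 0.01 0.14] [0.2 0.3 0.3]
0.042 384 [-0.0601  0.0278 -0.0007] [-0.0486  0.0538  0.0607]
0.055 375 -0.0509
0.06 6 -0.0502
-0.042 2963 [-0.0874 -0.0541  0.0564] [-0.0487 -0.0294  0.0667]
0.055 1253 -0.0568
0.06 1613 -0.0752
lid z 0.06377285659592705
```

View pics/w10.png

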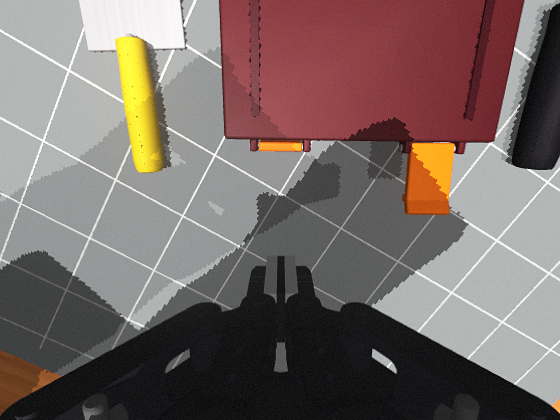

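Only the pin end of the left clasp still shows, at (281,146), so it looks home. The right clasp still sticks out at (430,180).

Request:
{"api": "move_arm", "payload": {"deltas": [[4,0,0,0,0,0.3,0],[8,0,0,0,0,0.3,0],[8.3,0,0,0,0,0.3,0],[8.3,-1.2,0,0,0,0.3,0],[8.3,-2.1,0.8,0,0,0.3,0]]}}

```text
time_s: 9.47
position: [0.5422, -0.1824, 0.0889]
eef_rot: [179.9, 0.2, -59.6]
force: [0.4, 0.5, 0.7]
width: -0.001
```

```bash
python3 -c "
from plan import *
where(); delta(-.0884,-.042,.0527,YAW-90); delta(-.084,-.042,.0438,YAW-90)
"
```

```text
t 9.47 box [-87.4 -42.2  85.9] z 0.0889 rot [179.9   0.2 -59.6] F [0.36 0.47 0.72] w -0.001 j [-22.  29.  91.   0.  60.  37.]
world [ 0.5413 -0.1828  0.0527] delta [-0.    0.1   3.62] [ 0.1  0.2 -0. ]
world [ 0.5451 -0.1806  0.0438] delta [-0.   -0.35  4.51] [ 0.1  0.2 -0. ]
```

Request:
{"api": "move_arm", "payload": {"deltas": [[0,0.1,1.0,0,0,0,0],[0,0.1,1.9,0,0,0,0],[0,0.1,2.8,0,0,0,0],[0,0.1,3.6,0,0,0,0],[0,-0.3,4.5,0,0,0,0]]}}

```text
time_s: 9.88
position: [0.5442, -0.1807, 0.043]
eef_rot: [179.8, 0.2, -59.6]
force: [0.3, 0.7, 1.9]
width: 0.001
```

```bash
python3 -c "
from plan import *
where(); delta(-.0765,-.042,.036,YAW-90); delta(-.0695,-.042,.033,YAW-90); delta(-.067,-.042,.030,YAW-90)
grab('wrist','w11')
"
```

```text
t 9.88 box [-84.8 -41.7  40. ] z 0.043 rot [179.8   0.2 -59.6] F [0.25 0.67 1.93] w 0.001 j [-22.  33.  92.   0.  55.  38.]
world [ 0.5515 -0.1767  0.036 ] delta [ 0.03 -0.84  0.7 ] [ 0.2  0.2 -0. ]
world [ 0.5576 -0.1732  0.033 ] delta [ 0.03 -1.54  1.  ] [ 0.2  0.2 -0. ]
world [ 0.5597 -0.1719  0.03  ] delta [ 0.03 -1.79  1.3 ] [ 0.2  0.2 -0. ]
```

View pics/w11.png

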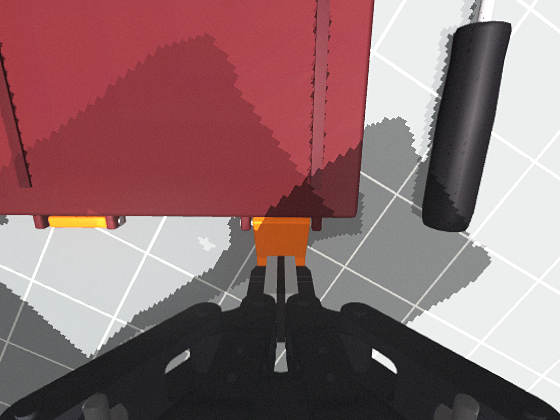

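The right clasp at (281,240) is going down, and the screwdriver handle at (465,130) is clear.

Request:
{"api": "move_arm", "payload": {"deltas": [[0,-0.4,0.4,0,0,0,0],[0,-0.8,0.8,0,0,0,0],[0,-1.2,1.1,0,0,0,0],[0,-1.5,1.3,0,0,0,0],[0,-1.75,1.4,0,0,0,0]]}}

```text
time_s: 10.35
position: [0.5596, -0.171, 0.0271]
eef_rot: [179.8, 0.3, -59.6]
force: [-0.8, -0.5, 0.2]
width: -0.001
```

```bash
python3 -c "
from plan import *
where()
"
```

```text
t 10.35 box [-66.6 -41.1  24.1] z 0.0271 rot [179.8   0.3 -59.6] F [-0.77 -0.45  0.17] w -0.001 j [-21.  35.  90.   0.  55.  39.]
```

Request:
{"api": "move_arm", "payload": {"deltas": [[0,-0.1,0,0,0,0,0],[0,-0.2,0,0,0,0,0]]}}

```text
time_s: 10.52
position: [0.5613, -0.1702, 0.0271]
eef_rot: [179.8, 0.3, -59.6]
force: [-2.8, -3.6, -0.8]
width: -0.0
```

```bash
python3 -c "
from plan import *
where()
"
```

```text
t 10.52 box [-64.8 -41.3  24.1] z 0.0271 rot [179.8   0.3 -59.6] F [-2.83 -3.65 -0.79] w -0.0 j [-20.  36.  90.  -0.  55.  39.]
```

Request:
{"api": "move_arm", "payload": {"deltas": [[0,1.0,0,0,0,0,0],[0,3.0,0,0,0,0,0],[-1,6,-3.0,0,0,0,0],[-3,9,-6,0,0,0,0],[-4.5,11,-9,0,0,0,0]]}}

```text
time_s: 10.93
position: [0.4443, -0.1877, 0.1143]
eef_rot: [179.7, 0.4, -59.6]
force: [1.0, -0.5, 1.0]
width: 0.003
```

```bash
python3 -c "
from plan import *
where(); delta(-.19,0,.15,YAW-90); 
byax=np.array([-np.sin(p[2]),np.cos(p[2]),0])
delta(-.19,0,.15,YAW-90,-40*byax)
print(np.linalg.inv(eyes.camera_params('wrist')['world_to_cam']).round(3))
grab('wrist','w12')
"
```

```text
t 10.93 box [-174.4    2.9  111.3] z 0.1143 rot [179.7   0.4 -59.6] F [ 1.01 -0.46  1.04] w 0.003 j [-27.  17. 105.  -0.  59.  32.]
world [ 0.4324 -0.1981  0.15  ] delta [ 0.27  1.58 -3.56] [ 0.3  0.4 -0.1]
world [ 0.4324 -0.1981  0.15  ] delta [ 0.27  1.58 -3.56] [40.3  0.4 -0.2]
[[ 0.507 -0.821 -0.261  0.511]
 [-0.862 -0.485 -0.146 -0.149]
 [-0.007  0.299 -0.954  0.256]
 [ 0.     0.     0.     1.   ]]
```

View pics/w12.png

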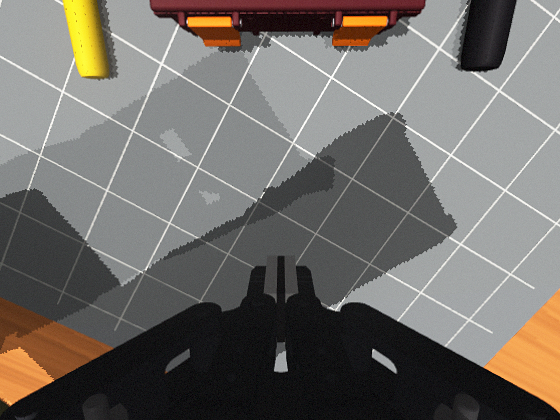

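Request:
{"api": "move_arm", "payload": {"deltas": [[0.3,1,-3.6,40,0,0,0],[0.3,1,-3.6,40,0,0,0],[0.3,1,-3.6,40,0,0,0],[0.3,1,-3.6,40,0,0,0],[0.3,1,-3.6,40,0,0,0]]}}

```text
time_s: 11.4
position: [0.4363, -0.1966, 0.1583]
eef_rot: [-144.1, -0.2, -59.7]
force: [-0.7, 1.2, 0.1]
width: 0.001
```

```bash
cat > chk.py <<'E'
from plan import *
import sys
t=sys.argv[1]
where(); grab('wrist','w'+t); grab('side','d'+t); grab('scene','s'+t)
from fit import *
for tag,win in(('w'+t,(0,560,0,420)),('d'+t,(268,345,100,215)),('s'+t,(170,268,150,240))):
    Q=redpts(tag,win)
    if len(Q)>100: fit(Q,[*p[:3],.05])
f=load('w'+t);C=cloud(f).reshape(-1,3);L=tolocal(C,*p[:3]);im=f['im'].reshape(-1,3).astype(int)
for y in (.042,-.042):
    k=(np.abs(L[:,1]-y)<.016)&(L[:,0]<-.03)&(L[:,0]>-.1)&(im[:,0]>130)&(im[:,1]>40)&(im[:,2]<70)
    Q=L[k];print(y,k.sum(),Q.min(0).round(4),Q.max(0).round(4))
    for z in np.arange(.01,.065,.005):
        m=(Q[:,2]>z)&(Q[:,2]<z+.005)
        if m.sum()>3: print(z.round(3),m.sum(),np.median(Q[m,0]).round(4))
k=(L[:,2]>.055)&(L[:,2]<.075)&(np.abs(L[:,1])<.05)&(L[:,0]<.04)&(L[:,0]>-.045); print('lid z',k.sum(),np.median(L[k,2]),np.polyfit(L[k,0],L[k,2],1))
E
python3 chk.py 13
```

```text
t 11.4 box [-185.8   -0.7  155.3] z 0.1583 rot [-144.1   -0.2  -59.7] F [-0.66  1.17  0.11] w 0.001 j [-46.   8. 116.  44.  55. -12.]
[ 0.5956 -0.1037  0.5346  0.0501] [30.6  2.9] 0.0009 0.0016
[ 0.6    -0.0981  0.5331  0.0388] [30.5  2.2] 0.0009 0.0016
[ 0.6003 -0.1003  0.5327  0.0462] [30.5  2.6] 0.0009 0.0016
0.042 236 [-0.0556  0.0306  0.0209] [-0.0477  0.0538  0.0601]
0.02 76 -0.0543
0.025 32 -0.0534
0.055 125 -0.051
-0.042 238 [-0.0553 -0.0538  0.02  ] [-0.0477 -0.0303  0.0601]
0.02 77 -0.0543
0.025 33 -0.0531
0.055 126 -0.0506
lid z 7684 0.06380107657189668 [-0.00047522  0.06380013]
```

View pics/w13.png

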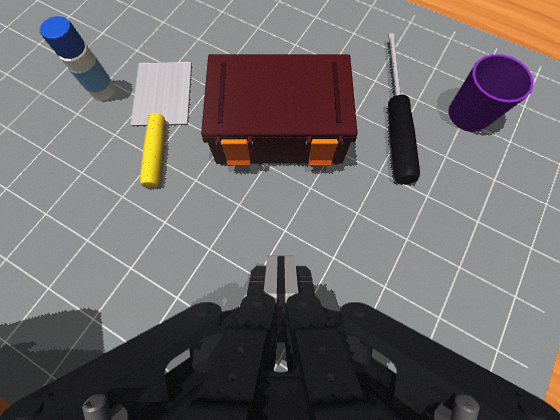

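```bash
python3 -c "
from plan import *
crop('w13',195,365,125,180,4.6,'c13')
f=load('w13');C=cloud(f);L=tolocal(C.reshape(-1,3),*p[:3]).reshape(C.shape)
for u in (235,321,280):
  for v in range(134,170,2): print((u,v),(L[v,u]*1000).round(1),f['im'][v,u],end='; ')
  print()
"
```

```text
(235, 134) [-45.9  40.5  62.8] [65 23 28]; (235, 136) [-46.6  40.7  60.6] [31 18 20]; (235, 138) [-46.2  41.3  56.5] [29 20 25]; (235, 140) [-50.6  40.6  60.1] [251 132  28]; (235, 142) [-51.8  40.7  58.8] [250 145  34]; (235, 144) [-53.3  40.8  57.7] [120  51  24]; (235, 146) [-53.5  41.2  54.6] [92 39 20]; (235, 148) [-52.8  41.9  49.7] [100  49  24]; (235, 150) [-53.4  42.2  47. ] [104  49  30]; (235, 152) [-52.8  42.9  42.1] [97 45 21]; (235, 154) [-52.7  43.4  38.1] [99 48 21]; (235, 156) [-52.6  43.9  34. ] [96 45 25]; (235, 158) [-52.6  44.5  29.8] [98 49 29]; (235, 160) [-53.   44.9  26.4] [162  72  26]; (235, 162) [-54.4  45.1  24.8] [190  86  34]; (235, 164) [-55.5  45.3  22.5] [184  78  26]; (235, 166) [-46.1  48.7  -0.2] [51 49 52]; (235, 168) [-48.2  48.7  -1. ] [56 56 55]; 
(321, 134) [-45.7 -38.4  62.6] [63 26 30]; (321, 136) [-46.5 -38.6  60.5] [25 15 14]; (321, 138) [-46.3 -39.1  56.9] [20 10 22]; (321, 140) [-49.6 -38.7  58.7] [251 134  19]; (321, 142) [-51.4 -38.7  58.1] [251 137  24]; (321, 144) [-52.3 -38.9  56.2] [108  47  17]; (321, 146) [-52.8 -39.2  53.5] [10
[... 577 characters left out ...]
6 17]; (280, 138) [-45.7  -0.8  55.8] [41 17 20]; (280, 140) [-46.6  -0.8  53.8] [36 21 21]; (280, 142) [-42.2  -0.8  43.1] [33 19 22]; (280, 144) [-41.9  -0.8  38.9] [29 12 16]; (280, 146) [-42.1  -0.8  35.4] [30 17 19]; (280, 148) [-42.2  -0.9  31.6] [33 19 22]; (280, 150) [-42.7  -0.9  28.6] [35 24 22]; (280, 152) [-42.2  -0.9  23.6] [26 16 13]; (280, 154) [-42.   -0.9  19.2] [34 20 22]; (280, 156) [-42.3  -0.9  15.3] [30 20 20]; (280, 158) [-42.5  -0.9  11.3] [36 26 24]; (280, 160) [-42.3  -0.9   6.6] [36 24 26]; (280, 162) [-42.1  -1.    1.6] [34 21 26]; (280, 164) [-44.4  -1.    1.3] [70 71 71]; (280, 166) [-46.5  -1.    0.5] [134 135 136]; (280, 168) [-48.   -1.   -1.2] [143 144 146];
```

View pics/c13.png

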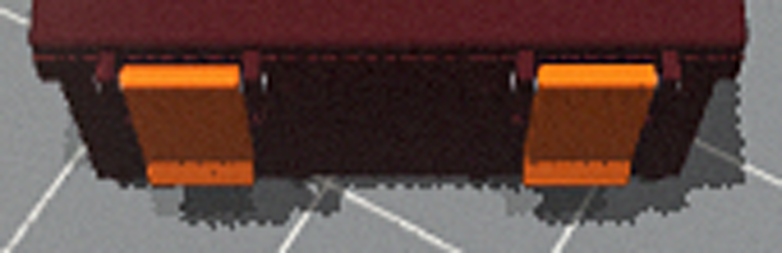

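```bash
python3 -c "
from bench import hand_in
print(hand_in())"
```

```text
the job is handed in; nothing more can be done
None
```

The lid is shut and both orange clasps are pushed home. I handed the job in at about 11.6 s of the 58 s allowed, with the gripper clear of everything.

I pushed the lid over with the closed fingertips from behind, between the clasps, and pressed it down until the force reached about 24 N. I then pushed the left clasp down and in, followed by the right. The contact force at the end of each push was about 8 N on the left and 5 N on the right.

What the last checks showed:
- **Lid:** its top is level, with a measured height of 63.8 mm against the 64 mm expected. The model fit instead gave about 0.04–0.05 rad open. I put that down to bias in the fit, because the directly measured lid surface is flat.
- **Clasps:** both bars stand parallel to the box front, within measurement noise. They sit 10.4 mm in front of it, against 10.5 mm expected when home, and their tips are 20–21 mm above the box's underside.
- **Box:** it moved about 2–3 mm toward the hinge side during the pushing, and its turn is unchanged. The cameras disagree with each other by about the same amount.
- **Other things on the mat:** the glue stick, pot, screwdriver and scraper all looked untouched in the last picture. I did not measure their positions.

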